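# Cover the loaded food tray

### The arm

A 6-joint arm with a two-finger parallel gripper is mounted at the origin on a cart in front of the work surface, level with it; the furniture and walls round the work are solid. World frame = base frame: x ahead of the robot, y to its left, z up, the work surface at z = 0. Lengths are in m, angles in rad, forces in N, time in s.
With the tool pointing down it reaches from about 0.425 to 0.95 m from the base axis. Payload 14.7 kg.
Tool frame: the origin (TCP) lies between the finger pads; the fingertips stand 11 mm ahead of it and the grasp point (between the pads) lies 8 mm behind it; z points along the fingers, y is the line along which they close (so a half turn about z gives the same grasp; the last joint's range is limited). The gripper opens to 85 mm and grips with 20 to 120 N. Pads are 22 mm wide; open, the fingers measure 114 mm over their backs; the gripper's body (76 mm by 85 mm) begins 54 mm behind the grasp point. The pads swing forward as they close: fully open they stand 13 mm farther back than shut.
Start: joints at [1.128, 0.48, 1.596, -0, 1.065, -0.047], TCP at [0.251, 0.6, 0.217] pointing down, gripper open.
Joint ranges: [-2.75, 2.75], [-0.82, 2.05], [0.23, 2.67], [-1.56, 4.7], [0.09, 2.69], [-2.92, 2.92]. Speed limits (rad/s): [1.89, 1.89, 2.39, 3.01, 3.01, 3.01].

### API

Orientations are given as a unit quaternion [x, y, z, w].
In Python, from cell import r gives the robot as it stands.
- The arm moves only by the tool jog_arm, never from a script. Its argument "targets" is a list of rows, each a list of 3 entries, a list of its own where there are three numbers: the opening, from 0 (shut) to 1 (fully open), then the shift along the world's x, y, z in mm, then the turn about the world's z in degrees. In form: [[claw, [x, y, z], turn], ...]. A call has exactly 8 rows; each row shifts and turns the commanded pose from where the row before left it; what a row does not reach is not made up. A row lasts 1/12 s, in which the tool goes at most 41.7 mm and 7.16 degrees, less where a joint would pass 70% of its speed; a pose out of reach is approached as far as the arm can. A call with a gripper value outside its range is refused whole. The fingers move at their own pace and stop on an object; "force" is the grip in N (left out, the last holds). Time passes only in rows, so rows that do not move let the fingers close, or fill a call up. It gives the time, the measured TCP pose, the force, the opening and the grip force at its end, in the units of the state.
- r.get_state(): the state, without advancing time (a new reading comes with each control period).
- r.grab_frame(name): name is "side" or "top" or "wrist"; returns a dict with "img" (420x560x3 uint8, red, green, blue), "fx", "fy", "cx", "cy" (pixels), "R" (3x3) and "t" (3): a world point X has camera coordinates R X + t; the wrist camera has in their place "hand_eye" (4x4, takes a point from camera to tool coordinates, whose origin is the TCP and whose axes are the flange's). Camera axes: x right, y down, z forward; pixel columns grow to the right and rows downward; lengths in m; the calibration is good to about 2 mm. A picture is of the moment at which its call begins: read the wrist's pose just before it. There is no depth.
- r.job_done(): hands the job in; it is judged then, once.
Trained networks look in the newest picture that a camera, given by its name, has taken for a name from the list of things; names that differ only in an ending like _2 or _b are one class to them, and where a whole thing is asked for, a point or a joint stands for the part that bears it (a point fixed in the world has none). Each returns a list of dicts, best first, with "score" (0 to 1); they miss things now and then, are a little off and sometimes report something else, mostly with a low value. They report only what shows in the picture. A call takes as long as a camera call.
- r.recognise(camera, target): "location" ([x, y, z] in m, in world coordinates, good to about 4 mm: the middle of the surface that is visible of it).
- r.regions_of(camera, target): "pixels" (420x560 bool, what is visible of it).
The state is a dict: "time": time; "joint_pos": joint angles; "joint_velocities": joint speeds; "joint_efforts": joint torques, N m; "tcp_pos": TCP position; "eef_rot": TCP orientation; "wrist_force": force on the tool from outside, world axes, zero at the start; "ft_torque": the same for the moment, N m; "gripper_width": finger opening in m; "grasp_force": force on a finger pad.
Only numpy, scipy, OpenCV 4.12 (cv2) and the standard library are available. Lean on these libraries where they do the work, as an engineer would, in place of code of your own. Each camera call takes 0.05 s, during which the arm holds its last target. There are 200 camera calls.

### The job

One of the two white trays has been loaded with green vegetable. Pick up the white cover by its bar handle and close the loaded tray with it: set it down (do not drop it) square on the tray so that it lies level, fully seated on the rim all round. Leave the empty tray where it stands.

Things in the scene. Friction and masses are not known exactly. Their poses are not given: they have to be found in the camera images.
- cover: Loose white plastic cover, 0.25 kg, right side up. Origin: centre of its underside (foot of the ribs); z up, x along the short side, y along the long. Plate 214 x 264 mm, from z = 10 to 14 mm. Under it 10 mm deep locating ribs, outer faces at x = +-82 mm (160 mm long) and y = +-107 mm (110 mm long). Half a turn makes no difference to the fit. Bar handle on top: see cover_handle.
- cover_handle (a point): Middle of the cover's handle bar, 48 mm above the cover's origin; axes as the cover's. The bar is 20 mm wide (x), 130 mm long (y) and 20 mm tall; grip it across its width. The space below it, down to the plate 24 mm under the bar, is open between two end posts (at y = +-57 mm).
- loaded_tray: Loose white food tray, 206 x 256 mm (x, y), 67 mm high, 0.5 kg, with green vegetable in it to about 40 mm. Origin: centre of its underside; z up, y along the long side. Rim top 66 mm above the origin; opening inside the rim 189 x 239 mm. Covered, the cover's plate rests on the rim, ribs inside the opening: its origin is 56 mm above the tray's, with 12 mm of play each way.
- empty_tray: Loose white food tray of the same shape and size (206 x 255 mm, 67 mm high, 0.4 kg) with nothing in it, its white floor visible. Origin: centre of its underside; axes as for the loaded tray. To be left alone.

How it is judged:
By the outcome, as a careful person would: the job done as asked, in the order asked, and still so for the second after the job is handed in, with the robot touching nothing.
It also fails if it takes over 42 s, if anything falls off the work surface, if the arm or the gripper's body presses on something with over 40 N, if the wrist force passes 120 N, or if a joint passes its speed limit or range.

## Working session

There is one attempt and no reset: what is moved stays moved. The work goes in short steps, Python scripts to look and compute and a tool call to move; the robot and the scene stay as the last step left them, time stands still between calls to the robot, and variables do not carry over. Pictures are saved under pics/ and viewed, at most 10 in all, crops included, and the job is handed in when it is done.

Besides the shell and the picture viewer there is one more tool, called after "Call:" by a JSON object that holds its "fn" and its "kwargs". jog_arm: Moves the arm, as the interface text tells. Its arguments: {"type":"object","properties":{"targets":{"type":"array","items":{"type":"array"}},"force":{"type":"number"}},"required":["targets"]}

```bash
mkdir -p pics
cat > h.py <<'E'
import numpy as np, cv2
from cell import r
def save(f,n): cv2.imwrite('pics/'+n+'.png', cv2.cvtColor(f['img'],cv2.COLOR_RGB2BGR))
def toplane(f,uv,z):
    uv=np.atleast_2d(uv).astype(float)
    d=np.c_[(uv[:,0]-f['cx'])/f['fx'],(uv[:,1]-f['cy'])/f['fy'],np.ones(len(uv))]
    R=np.array(f['R']);t=np.array(f['t']);c=-R.T@t;w=d@R
    return c+w*((z-c[2])/w[:,2])[:,None]
def rect(f,m,z):
    p=toplane(f,np.argwhere(m)[:,::-1],z)[:,:2]
    return cv2.minAreaRect((p*1000).astype(np.float32))
E
python3 - <<'E'
from h import *
a=r.grab_frame('top');b=r.grab_frame('side')
cv2.imwrite('pics/a.png',cv2.resize(cv2.cvtColor(np.vstack([a['img'],b['img']]),cv2.COLOR_RGB2BGR),(400,600)))
save(a,'top0')
for c in('top','side'):
  for n in('cover','cover_handle','loaded_tray','empty_tray'):
    print(c,n,[(np.round(d['location'],3),round(d['score'],2)) for d in r.recognise(c,n)])
for n,z in(('cover',.014),('cover_handle',.058),('loaded_tray',.066),('empty_tray',.066)):
  for d in r.regions_of('top',n)[:2]: print(n,round(d['score'],2),rect(a,d['pixels'],z),d['pixels'].sum())
print(-np.array(a['R']).T@a['t'],r.get_state())
E
```

```text
top cover [(array([ 0.496, -0.185,  0.016]), 0.85)]
top cover_handle [(array([ 0.499, -0.185,  0.015]), 0.94)]
top loaded_tray [(array([0.475, 0.098, 0.042]), 0.96)]
top empty_tray [(array([ 0.565, -0.444,  0.006]), 0.6)]
side cover [(array([ 0.501, -0.166,  0.018]), 0.61)]
side cover_handle [(array([ 0.503, -0.172,  0.013]), 0.76)]
side loaded_tray [(array([0.477, 0.103, 0.046]), 0.57)]
side empty_tray [(array([ 0.558, -0.46 ,  0.036]), 0.89)]
cover 0.59 ((503.9123840332031, -185.0515899658203), (265.8262023925781, 214.06051635742188), 9.432991981506348) 10188
cover_handle 0.98 ((496.17999267578125, -184.42730712890625), (253.381591796875, 207.49647521972656), 9.508130073547363) 10251
loaded_tray 0.75 ((478.1523742675781, 94.17741394042969), (258.1416320800781, 209.35931396484375), 7.169156074523926) 10681
empty_tray 0.89 ((554.794189453125, -428.53680419921875), (257.74578857421875, 209.8125762939453), 7.3653483390808105) 10504
[ 0.34114855 -0.17141573  0.90611568] {'time': 0.7, 'joint_pos': array([ 1.12843073e+00,  4.80171555e-01,  1.59629987e+00,  1.60634338e-05,
        1.06509984e+00, -4.66174591e-02]), 'joint_velocities': array([-0.00015575, -0.00170346,  0.00047943, -0.00022111, -0.00045894,
       -0.00040777]), 'joint_efforts': array([-1.39653650e-03, -9.50248432e+01, -4.30610669e+01, -1.59726360e-04,
        4.03989561e-04, -8.88076079e-05]), 'tcp_pos': array([0.25055901, 0.59976375, 0.21731507]), 'eef_rot': array([ 1.96589146e-01,  9.80485955e-01,  1.20808511e-05, -4.22789533e-06]), 'wrist_force': array([0.08219091, 0.65228467, 0.39011336]), 'ft_torque': array([-0.04352288, -0.00137285, -0.02677887]), 'grasp_force': 0.0, 'gripper_width': 0.08549414042142675}
```

View pics/top0.png

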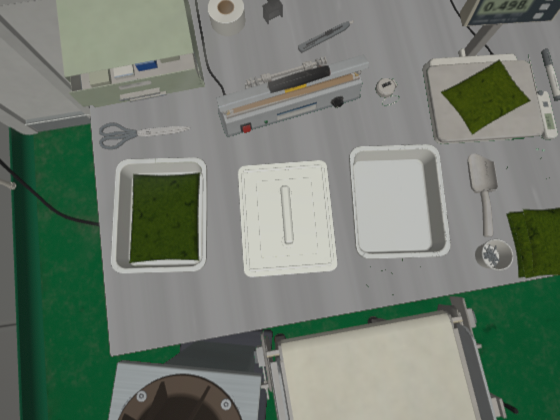

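View pics/a.png

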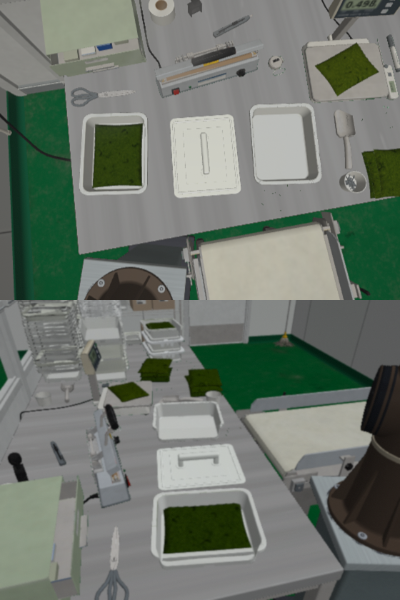

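The top picture shows the loaded tray at about (160,215), the cover at (287,217) and the empty tray at (400,200). The networks agree, and the measured sizes match those given. Cover: (504,-185), long axis 9.4° from x. Loaded tray: (478,94), 7.2°.

Call:
{"fn": "jog_arm", "kwargs": {"targets": [[1, [15, -36, 0], 4], [1, [15, -36, 0], 4], [1, [15, -36, 0], 4], [1, [15, -36, 0], 4], [1, [15, -36, 0], 4], [1, [15, -36, 0], 4], [1, [15, -36, 0], 4], [1, [15, -36, 0], 4]], "force": 60}}

```text
time: 1.37
tcp_pos: [0.3709, 0.3101, 0.2175]
eef_rot: [-0.083, 0.997, 0.0, 0.0]
wrist_force: [0.7, 0.7, 0.1]
gripper_width: 0.0855
grasp_force: 0.0
```

Call:
{"fn": "jog_arm", "kwargs": {"targets": [[1, [16, -37, 0], 0], [1, [16, -37, 0], 0], [1, [16, -37, 0], 0], [1, [8, -38, 0], 0], [1, [8, -38, 0], 0], [1, [8, -38, 0], 0], [1, [8, -38, 0], 0], [1, [8, -38, 0], 0]]}}

```text
time: 2.03
tcp_pos: [0.4587, 0.0088, 0.2176]
eef_rot: [-0.081, 0.997, -0.0, 0.0]
wrist_force: [1.1, 0.7, -0.2]
gripper_width: 0.0853
grasp_force: 0.0
```

Call:
{"fn": "jog_arm", "kwargs": {"targets": [[1, [9, -39, 0], 0], [1, [9, -39, 0], 0], [1, [9, -39, 0], 0], [1, [9, -39, 0], 0], [1, [9, -39, 0], 0], [1, [0, 0, 0], 0], [1, [0, 0, 0], 0], [1, [0, 0, 0], 0]]}}

```text
time: 2.7
tcp_pos: [0.5031, -0.1841, 0.2171]
eef_rot: [-0.081, 0.997, 0.0, -0.0]
wrist_force: [0.4, 0.4, 0.1]
gripper_width: 0.0857
grasp_force: 0.0
```

```bash
cat >> h.py <<'E'
from scipy.spatial.transform import Rotation as Ro
def wrist():
    s=r.get_state();f=r.grab_frame('wrist')
    T=np.eye(4);T[:3,:3]=Ro.from_quat(s['eef_rot']).as_matrix();T[:3,3]=s['tcp_pos']
    W=np.linalg.inv(T@np.array(f['hand_eye']));f['R']=W[:3,:3];f['t']=W[:3,3]
    return s,f
E
python3 - <<'E'
from h import *
s,f=wrist();save(f,'w0')
print(np.round(f['hand_eye'],3))
for n,z in(('cover',.014),('cover_handle',.058)):
  for d in r.regions_of('wrist',n)[:2]: print(n,round(d['score'],2),rect(f,d['pixels'],z),d['pixels'].sum())
# project expected bar top corners
a=np.radians(9.4);u=np.array([np.cos(a),np.sin(a),0]);v=np.array([-u[1],u[0],0])
for i,j in((1,1),(1,-1),(-1,-1),(-1,1)):
  X=np.array([.504,-.185,.058])+u*.065*i+v*.01*j
  c=f['R']@X+f['t'];print(f['fx']*c[0]/c[2]+f['cx'],f['fy']*c[1]/c[2]+f['cy'])
E
```

```text
[[-0.    -0.96  -0.28   0.072]
 [ 1.    -0.001  0.001  0.001]
 [-0.001 -0.28   0.96  -0.157]
 [ 0.     0.     0.     1.   ]]
cover 0.67 ((503.0566711425781, -183.3169708251953), (265.3888244628906, 214.14254760742188), 9.306079864501953) 39176
cover_handle 0.57 ((494.1094055175781, -184.56344604492188), (233.60910034179688, 189.6622772216797), 9.415518760681152) 39375
284.93515946087297 250.48882533508188
267.08972284898965 250.5425560238807
265.40265504700255 130.5464655821351
285.36711987674767 130.49016823866265
```

View pics/w0.png

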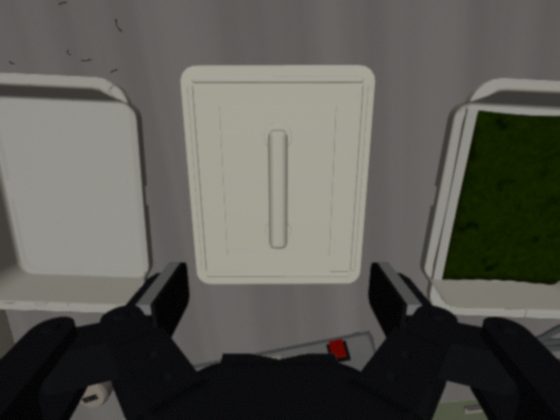

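The wrist picture shows the handle bar at columns 268–288, rows 129–249, within 3 px of the prediction. The bar is at about (503,-183), so I descend to TCP z = 40 mm.

Call:
{"fn": "jog_arm", "kwargs": {"targets": [[1, [0, 1, -25], 0], [1, [0, 0, -30], 0], [1, [0, 0, -30], 0], [1, [0, 0, -30], 0], [1, [0, 0, -25], 0], [1, [0, 0, -20], 0], [1, [0, 0, -12], 0], [1, [0, 0, -5], 0]]}}

```text
time: 3.52
tcp_pos: [0.5027, -0.1818, 0.0387]
eef_rot: [-0.082, 0.997, 0.001, -0.001]
wrist_force: [-0.2, 0.0, 0.2]
gripper_width: 0.0853
grasp_force: 0.0
```

Call:
{"fn": "jog_arm", "kwargs": {"targets": [[0, [0, 0, 0], 0], [0, [0, 0, 0], 0], [0, [0, 0, 0], 0], [0, [0, 0, 0], 0], [0, [0, 0, 0], 0], [0, [0, 0, 0], 0], [0, [0, 0, 0], 0], [0, [0, 0, 0], 0]], "force": 60}}

```text
time: 4.18
tcp_pos: [0.5041, -0.1834, 0.0413]
eef_rot: [-0.081, 0.997, -0.0, 0.001]
wrist_force: [-1.3, 1.8, 12.6]
gripper_width: 0.0173
grasp_force: 58.4
```

Call:
{"fn": "jog_arm", "kwargs": {"targets": [[0, [0, 0, 3], 0], [0, [0, 0, 6], 0], [0, [0, 0, 10], 0], [0, [0, 0, 15], 0], [0, [0, 0, 15], 0], [0, [0, 0, 10], 0], [0, [0, 0, 0], 0], [0, [0, 0, 0], 0]]}}

```text
time: 4.85
tcp_pos: [0.5039, -0.1834, 0.0999]
eef_rot: [-0.081, 0.997, -0.0, 0.001]
wrist_force: [0.3, 0.1, -3.1]
gripper_width: 0.017
grasp_force: 58.8
```

Run:
```python
from h import *
f=r.grab_frame('side');save(f,'s1')
print(r.get_state())
```

```text
{'time': 4.9, 'joint_pos': array([-4.05581972e-01,  4.78621785e-01,  1.96784760e+00, -4.02192634e-06,
        6.94889445e-01, -2.13900980e+00]), 'joint_velocities': array([ 6.34508739e-04,  1.51834743e-02,  7.17662567e-03,  3.36352038e-04,
       -4.93835234e-04,  9.49862436e-06]), 'joint_efforts': array([ 1.37912386e-02, -8.51631260e+01, -3.15192461e+01,  5.96787304e-04,
        5.39446995e-02, -2.62393776e-06]), 'tcp_pos': array([ 0.50348519, -0.18321672,  0.09926115]), 'eef_rot': array([-8.12277039e-02,  9.96695564e-01, -5.58401217e-05,  1.02723790e-04]), 'wrist_force': array([-0.63650629,  0.39277205, -3.35954665]), 'ft_torque': array([ 0.01874567, -0.01749006,  0.02189916]), 'grasp_force': 58.78990709781647, 'gripper_width': 0.01665152806488562}
```

View pics/s1.png

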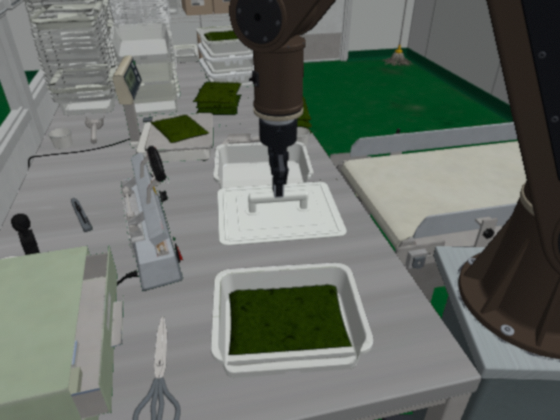

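The cover is held and hangs level, with the bar at about (250–307,200) and the open loaded tray at (290,315). I now carry it over the tray.

Call:
{"fn": "jog_arm", "kwargs": {"targets": [[0, [0, 0, 25], 0], [0, [0, 5, 25], 0], [0, [-2, 20, 10], 0], [0, [-3, 30, 0], -0.5], [0, [-3, 34, 0], -0.5], [0, [-3, 34, 0], -0.5], [0, [-3, 34, 0], -0.5], [0, [-3, 34, 0], -0.2]]}}

```text
time: 5.57
tcp_pos: [0.4856, 0.0092, 0.1585]
eef_rot: [-0.062, 0.998, 0.0, -0.001]
wrist_force: [0.6, 0.9, -2.6]
gripper_width: 0.0167
grasp_force: 59.3
```

Call:
{"fn": "jog_arm", "kwargs": {"targets": [[0, [-3, 32, 0], 0], [0, [-3, 27, 0], 0], [0, [-3, 18, 0], 0], [0, [-3, 10, 0], 0], [0, [0, 0, 0], 0], [0, [0, 0, 0], 0], [0, [0, 0, 0], 0], [0, [0, 0, 0], 0]]}}

```text
time: 6.23
tcp_pos: [0.4747, 0.0938, 0.1591]
eef_rot: [-0.062, 0.998, -0.0, -0.0]
wrist_force: [-0.6, -0.4, -3.0]
gripper_width: 0.017
grasp_force: 59.3
```

Run:
```python
from h import *
s=r.get_state();print(s['tcp_pos'],s['eef_rot'],s['wrist_force'],s['gripper_width'])
f=r.grab_frame('top');g=r.grab_frame('side')
for d in r.regions_of('top','cover')[:1]: print(d['score'],rect(f,d['pixels'],s['tcp_pos'][2]-.041+.014))
for d in r.regions_of('side','loaded_tray')[:1]: print(d['score'],rect(g,d['pixels'],.066))
cv2.imwrite('pics/ts.png',cv2.cvtColor(np.hstack([f['img'][100:360,40:340],g['img'][100:360,150:450]]),cv2.COLOR_RGB2BGR))
```

```text
[0.47472183 0.0938327  0.15913433] [-6.15869935e-02  9.98101711e-01 -7.22481986e-05 -1.05189786e-04] [-0.59325134 -0.38004368 -2.97445627] 0.017013250328962132
0.66 ((474.61541748046875, 94.2966537475586), (264.0672912597656, 212.45565795898438), 7.268962383270264)
```

View pics/ts.png

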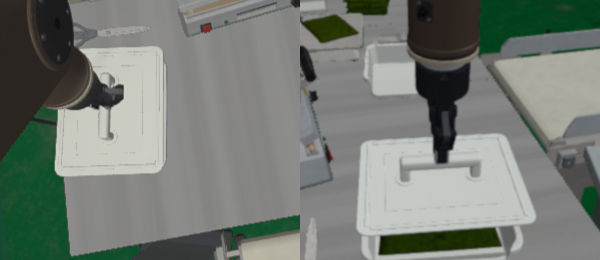

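The cover measures (474.6,94.3) at 7.3° above the tray, and both views show it held level and aligned. I correct by (+3,+1) mm and lower it.

Call:
{"fn": "jog_arm", "kwargs": {"targets": [[0, [2, 1, -5], 0], [0, [1, 0, -10], 0], [0, [0, 0, -12], 0], [0, [0, 0, -10], 0], [0, [0, 0, -8], 0], [0, [0, 0, -5], 0], [0, [0, 0, -3], 0], [0, [0, 0, 0], 0]]}}

```text
time: 7.1
tcp_pos: [0.4773, 0.0957, 0.1056]
eef_rot: [-0.062, 0.998, -0.0, -0.001]
wrist_force: [-0.5, -0.7, -2.2]
gripper_width: 0.017
grasp_force: 59.3
```

Call:
{"fn": "jog_arm", "kwargs": {"targets": [[0, [0, 0, -2], 0], [0, [0, 0, -2], 0], [0, [0, 0, -1], 0], [0, [0, 0, -1], 0], [0, [0, 0, -1], 0], [0, [0, 0, 0], 0], [0, [0, 0, 0], 0], [0, [0, 0, 0], 0]]}}

```text
time: 7.77
tcp_pos: [0.4776, 0.0958, 0.0993]
eef_rot: [-0.062, 0.998, 0.0, 0.0]
wrist_force: [-1.0, -1.0, -2.0]
gripper_width: 0.0167
grasp_force: 59.3
```

Call:
{"fn": "jog_arm", "kwargs": {"targets": [[0, [0, 0, -0.5], 0], [0, [0, 0, -0.5], 0], [0, [0, 0, -0.5], 0], [0, [0, 0, -0.5], 0], [0, [0, 0, -0.5], 0], [0, [0, 0, 0], 0], [0, [0, 0, 0], 0], [0, [0, 0, 0], 0]]}}

```text
time: 8.43
tcp_pos: [0.4776, 0.0958, 0.0973]
eef_rot: [-0.062, 0.998, -0.0, 0.0]
wrist_force: [-4.3, 0.1, 12.3]
gripper_width: 0.0167
grasp_force: 61.6
```

Contact came at TCP z = 97.3 mm, which matches the seated height of 97 mm; ribs caught on the rim would stop it at about 107 mm. I release.

Call:
{"fn": "jog_arm", "kwargs": {"targets": [[0.4, [0, 0, 0], 0], [0.6, [0, 0, 0], 0], [0.6, [0, 0, 0], 0], [0.8, [0, 0, 0], 0], [1, [0, 0, 0], 0], [1, [0, 0, 0], 0], [1, [0, 0, 0], 0], [1, [0, 0, 0], 0]]}}

```text
time: 9.1
tcp_pos: [0.4776, 0.0957, 0.0968]
eef_rot: [-0.062, 0.998, -0.0, -0.0]
wrist_force: [-0.6, 0.6, 0.8]
gripper_width: 0.0856
grasp_force: 0.0
```

Call:
{"fn": "jog_arm", "kwargs": {"targets": [[1, [0, 0, 5], 0], [1, [0, 0, 15], 0], [1, [0, 0, 25], 0], [1, [0, 0, 25], 0], [1, [0, 0, 30], 0], [1, [0, 0, 30], 0], [1, [0, 0, 20], 0], [1, [0, 0, 0], 0]]}}

```text
time: 9.77
tcp_pos: [0.4797, 0.0961, 0.2512]
eef_rot: [-0.062, 0.998, 0.0, 0.003]
wrist_force: [-0.2, 0.2, 0.5]
gripper_width: 0.0858
grasp_force: 0.0
```

Run:
```python
from h import *
s,w=wrist();print(s['time'],s['tcp_pos'],s['wrist_force'],s['gripper_width'])
g=r.grab_frame('side')
for d in r.regions_of('wrist','cover')[:1]: print(d['score'],rect(w,d['pixels'],.070))
cv2.imwrite('pics/end.png',cv2.cvtColor(np.hstack([w['img'][:300,80:480],cv2.resize(g['img'][170:390,170:400],(400,300))]),cv2.COLOR_RGB2BGR))
```

```text
9.7667 [0.47965232 0.0960574  0.25122539] [-0.19534088  0.2461284   0.5215523 ] 0.08582887526015623
0.75 ((476.0331115722656, 97.36460876464844), (264.82965087890625, 215.5135955810547), 7.214748382568359)
```

View pics/end.png

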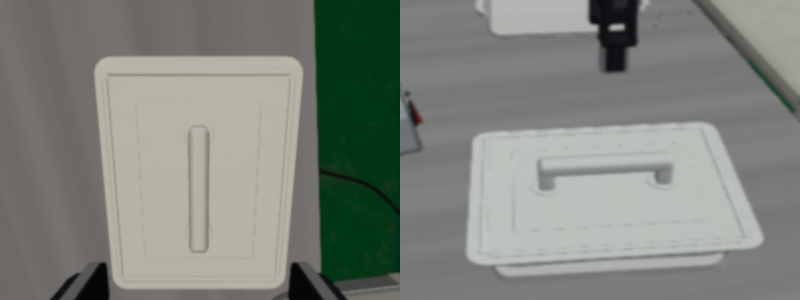

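The final pictures show the cover square on the tray (wrist view x 95–303, y 57–290). Its measured size at 70 mm height matches the plate, and the side view shows an even overhang along the near edge. I hand the job in.

```bash
python3 -c "
from cell import r
print(r.job_done())"
```

```text
the job is handed in; nothing more can be done
None
```

The cover is seated level and square on the loaded tray, the empty tray was not touched, and I handed the job in at about 10 s of the 42 s allowed; no verdict came back.

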